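Fasten the last quarter-turn stud of an instrument's access cover

ROBOT

A 6-joint arm with a two-finger parallel gripper is mounted at the origin on the work surface. World frame = base frame: x ahead of the robot, y to its left, z up, the work surface at z = 0. Lengths are in m, angles in rad, forces in N, time in s.
With the tool pointing down it reaches from about 0.25 to 0.725 m from the base axis. Payload 4 kg.
Tool frame: the origin (TCP) lies between the finger pads; the fingertips stand 25 mm ahead of it and the grasp point (between the pads) lies 6 mm ahead of it; z points along the fingers, y is the line along which they close (so a half turn about z gives the same grasp; the last joint's range is limited). The gripper opens to 85 mm and grips with 20 to 120 N. Pads are 22 mm wide; open, the fingers measure 114 mm over their backs; the gripper's body (76 mm by 85 mm) begins 54 mm behind the grasp point. The pads swing forward as they close: fully open they stand 13 mm farther back than shut.
Start: joints at [-1.313, 0.241, 0.005, 1.335, 0, 1.571], TCP at [0.127, -0.483, 0.256] pointing down, gripper open.
Joint ranges: [-2.72, 2.72], [-1.05, 1.87], [-1.09, 1.28], [-1.99, 2.15], [-1.42, 1.44], [-3.14, 3.14]. Speed limits (rad/s): [2.79, 2.79, 3.14, 3.14, 3.14, 3.14].

INTERFACE

Orientations are given as a unit quaternion [x, y, z, w].
In Python, from workcell import bot gives the robot as it stands. The module is installed in compiled form; this text tells all that it offers.
- The arm moves only by the shell command python3 -m pendant 'ROWS'. ROWS is JSON, one flat list of numbers, 7 for each row, row after row: the shift along the tool's x, y, z normalised to -1 to 1, where 1 is 0.5 m, then the turn, a rotation vector about the tool's x, y, z normalised to -1 to 1, where 1 is 180 degrees, then the opening, from 0 (shut) to 1 (fully open). In form: [tx, ty, tz, ax, ay, az, fingers, tx, ty, tz, ax, ay, az, fingers, ...]. A call has exactly 10 rows; each row is the pose to reach, as a shift and turn from the pose commanded when the call began, along the tool's axes at that moment, turning the shorter way round; what a row does not reach only later rows make up. A row lasts 1/12 s, in which the tool goes at most 41.7 mm and 7.16 degrees, less where a joint would pass 70% of its speed; a pose out of reach is approached as far as the arm can. A call with a number of a shift or a turn outside -1 to 1 is refused whole. A call with a gripper value outside its range is refused whole. The fingers move at their own pace and stop on an object; the grip force is fixed at half the most. Time passes only in rows, so rows that repeat a pose let the fingers close, or fill a call up. It gives the time, the measured TCP pose, the force, the opening and the grip force at its end, in the units of the state.
- bot.get_obs(): the state, without advancing time (a new reading comes with each control period).
- bot.camera(name): name is "side" or "top"; returns a dict with "pixels" (480x640x3 uint8, red, green, blue), "mtx" (3x3 intrinsics, pixels), "k1" (the pictures are not rectified: a ray, as slopes to the right and down, at radius r is drawn at 1 + k1 r^2 times it, then the intrinsics apply), "cam_to_world" (4x4, takes a point from camera to world coordinates). Camera axes: x right, y up, looking along -z (the intrinsics and any distortion apply to the point x, -y, -z); pixel columns grow to the right and rows downward; lengths in m; the calibration is good to about 2 mm. A picture is of the moment at which its call begins. There is no depth.
- bot.job_done(): hands the job in; it is judged then, once.
The state is a dict: "clock": time; "joint_pos": joint angles; "joint_vel": joint speeds; "tau": joint torques, N m; "eef_pos": TCP position; "tool_rot": TCP orientation; "ft_force": force on the tool from outside, world axes, zero at the start; "ft_torque": the same for the moment, N m; "grip_width": finger opening in m; "grasp_force": force on a finger pad.
Only numpy, scipy, OpenCV 4.12 (cv2) and the standard library are available. Lean on these libraries where they do the work, as an engineer would, in place of code of your own. Each camera call takes 0.05 s, during which the arm holds its last target. There are 200 camera calls.

TASK

The access cover on top of the bench unit is held by four slotted quarter-turn studs and one of them is still undone: its slot lies crosswise and its head stands higher than the others. Take the T-handled key from its block, press the undone stud in gently against its spring and turn it a quarter turn clockwise until it drops into its catch, leaving the other three fastened. Then stand the key back in the hole of its block, fully home, and let go, without knocking the things lying about.

Things in the scene. Friction and masses are not known exactly. Their poses are not given: they have to be found in the camera images.
- unit: bench unit (2U half-rack instrument), fixed: light case 280 mm deep (x) by 213 mm wide (y) by 98 mm high. Origin: centre of its underside on the table; x runs from its front panel (at -x, with screen, knob and sockets) to its rear.
- cover: flat grey access cover on the unit's top, 184 (x) by 188 mm (y), 3 mm thick, fixed to the unit. Origin: centre of its underside, 98 mm above the table and 35 mm from the unit's origin towards its front; axes as the unit's. Its top lies 101 mm above the table. Painted: the key must not bear on it with more than 10 N.
- boss_a: Oblong aluminium frame around the UNDONE stud, fixed at one of the cover's four corners (65 mm in x, 70 mm in y from its centre; which one varies): 50 (x) by 44 mm (y) outside, 42 by 36 mm inside, 8 mm high. Origin: its centre on the cover's top; axes as the cover's. The stud floats in it: it stands anywhere up to 4.5 mm off the centre in x and 1.5 mm in y. This is not measured.
- head_a (a point): nominal centre of the top of the undone stud's head, 16.5 mm above boss_a's origin (fixed to the frame: the stud's float is not included). Steel head 30 mm across; a slot straight across it, 4 mm wide with sharp edges, 5 mm deep, open at both ends. Undone, the slot runs along y, so the float in x is across it and has to be found by feel. The stud does not slide when pushed sideways.
- stop_a (a point): 8 mm below head_a: height of the head's top when the stud is pressed to its hard stop. The spring resists with 3 N at first and 1.3 N more per mm. Less than 7 mm in, a hidden cross pin stops the turn after about 0.18 rad; from 7 mm in (12 N) it can be turned; at 8 mm (13.4 N) is the hard stop. All contact forces of the key on stud and frame together (press plus twist) must stay below 40 N.
- stud_a (a joint): turn of the undone stud about its upright axis, rad, growing clockwise seen from above. 0: slot along the frame's y (crosswise; it starts within 0.08 of this); 1.57: slot along x; end stop at 1.7. Above 1.2 it is in its catch: as the key is eased off, the spring lifts it 3 mm into it; it then stays 4 mm lower than undone and cannot turn back. Turning takes 0.04 N m plus a little rubbing.
- boss_b: the same frame around a stud that is already fastened (4 mm lower than the undone one, slot nearly along x), at another corner. Origin: frame centre on the cover's top.
- boss_c: the same frame around a stud that is already fastened (4 mm lower than the undone one, slot nearly along x), at another corner. Origin: frame centre on the cover's top.
- boss_d: the same frame around a stud that is already fastened (4 mm lower than the undone one, slot nearly along x), at another corner. Origin: frame centre on the cover's top.
- stud_b (a joint): turn of the fastened stud in boss_b, rad; starts at 1.4 to 1.65; in its catch above 1.2.
- stud_c (a joint): as stud_b, in boss_c.
- stud_d (a joint): as stud_b, in boss_d.
- key: T-handled key, loose, 0.15 kg, upright in its block. Origin: middle of the blade's tip edge; z up through the handle; x along T-bar and blade width. Steel blade 12 mm wide (x), 2.5 mm thick (y), 8 mm long; then a round shaft 12 mm thick; a collar 22 mm across at z 40 to 44 mm; black T-bar 60 mm long (x), 16 mm wide (y), 22 mm high, at z 62 to 84 mm. Grip the T-bar across its width.
- key_handle (a point): centre of the key's T-bar, on its axis, 73 mm above the blade's tip.
- key_stand: aluminium block for the key, fixed, 64 by 64 by 52 mm high, with six bit ends 7 mm high along two edges. Origin: centre of its underside.
- key_hole (a point): centre of the mouth of the block's hole, level with its top (52 mm above the table). Hole 15 mm wide, mouth chamfered 1.5 mm, 46 mm deep. With the key home its collar rests on the block and the tip is 40 mm below this point.
- tray: low grey plastic tray 90 x 110 x 30 mm, bystander. Origin: centre of its underside.
- multimeter: hand multimeter lying flat, 150 x 75 x 34 mm, bystander. Origin: centre of its underside.
- screwdriver: screwdriver 160 mm lying on the table, bystander; not for this job.
- wrench: small wrench 140 mm lying on the table, bystander.
- mug: white mug, 80 mm across, 95 mm high, bystander.
- attenuator: coaxial attenuator 54 mm high, 32 mm across, standing on the rear of the unit's top, bystander. Origin: centre of its underside.
- cap_tin: flat round tin 44 mm across, 16 mm high, on the rear of the unit's top, bystander. Origin: centre of its underside.
Not all that is in view belongs to the job. Leave any brown or orange look-alike of the key alone.

How it is judged:
By the outcome, as a careful person would: the job done as asked, in the order asked, and still so for the second after the job is handed in, with the robot touching nothing.
It also fails if it takes over 72 s, if anything falls off the work surface, if the arm or the gripper's body presses on something with over 40 N, if the wrist force passes 120 N, or if a joint passes its speed limit or range.

## Working session

There is one attempt and no reset: what is moved stays moved. The work goes in short steps, Python scripts to look and compute and a shell command to move; the robot and the scene stay as the last step left them, time stands still between calls to the robot, and variables do not carry over. Pictures are saved under pics/ and viewed, at most 10 in all, crops included, and the job is handed in when it is done.

```bash
mkdir -p pics; python3 - <<'E'
from workcell import bot
import cv2,pickle
o=bot.get_obs()
for k in o: print(k,o[k])
d={}
for n in("top","side"):
    c=bot.camera(n); d[n]=c; cv2.imwrite(f"pics/{n}0.png",c["pixels"][:,:,::-1]); print(n,c["mtx"],c["k1"],c["cam_to_world"])
pickle.dump(d,open("cams.pkl","wb"))
E
```

```text
clock 0.0
joint_pos [-1.31302749e+00  2.41418696e-01  3.68710223e-03  1.33518312e+00
  2.35103733e-05  1.57077088e+00]
joint_vel [ 0.0015355  -0.00196717 -0.000815   -0.00088096 -0.00074239 -0.00041702]
tau [-9.09646205e-04 -3.72316289e+01  2.52409852e+01  1.69534574e-02
 -7.96396967e-05 -1.24845201e-06]
eef_pos [ 0.12731757 -0.48290756  0.25539587]
tool_rot [ 9.91703704e-01  1.28540424e-01 -1.24464568e-04 -1.05191876e-03]
ft_force [-0.46506514 -0.95981989  0.84332973]
ft_torque [-0.01023401 -0.00964701 -0.07163693]
grasp_force 0.0
grip_width 0.0855190841639318
top [[612.38714976   0.         323.34359798]
 [  0.         612.38714976 238.21853525]
 [  0.           0.           1.        ]] -0.04831635642558281 [[-0.00617473  0.97959305 -0.20089632  0.26567398]
 [-0.99997192 -0.00519559  0.00540072  0.03917018]
 [ 0.00424673  0.20092402  0.97959762  1.24666814]
 [ 0.          0.          0.          1.        ]]
side [[526.67121663   0.         322.22899452]
 [  0.         526.67121663 249.28758328]
 [  0.           0.           1.        ]] -0.1220300587881825 [[ 0.9804571   0.13457329 -0.14350577  0.34031246]
 [-0.19612481  0.61128544 -0.76672366 -0.85484134]
 [-0.01545753  0.7798847   0.62573231  0.82285694]
 [ 0.          0.          0.          1.        ]]
```

View pics/top0.png

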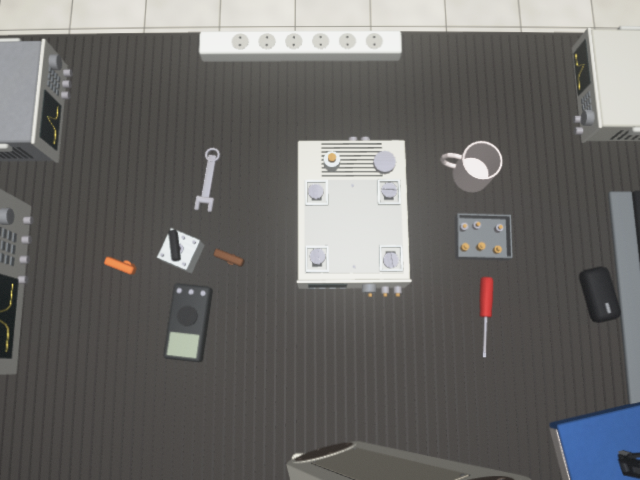

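View pics/side0.png

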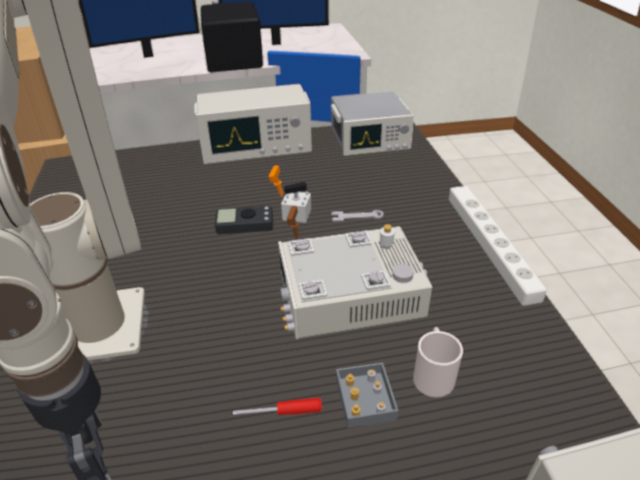

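Top view: the block is at (180,250) with a black T-bar at (175,245). An orange T lies at (120,265) and a brown one at (229,257). The studs are at (317,191), (389,191), (317,258) and (391,259). The black bar in the aluminium block fits the description. Next is an enlarged crop to confirm it and pick out the undone stud.

```bash
python3 - <<'E'
import cv2,pickle,numpy as np
d=pickle.load(open("cams.pkl","rb"))
t=d["top"]["pixels"][:,:,::-1];s=d["side"]["pixels"][:,:,::-1]
a=cv2.resize(t[170:290,290:420],(433,400),interpolation=2)
b=cv2.resize(t[215:285,95:250],(443,200),interpolation=2)
c=cv2.resize(s[225:305,275:435],(800-433,184),interpolation=2)
e=cv2.resize(s[160:240,250:370],(276,184),interpolation=2)
im=np.zeros((600,800,3),np.uint8);im[:400,:433]=a;im[400:600,:443]=b;im[:184,433:]=c;im[200:384,433:709]=e
cv2.imwrite("pics/crop1.png",im)
E
```

```text
(no output)
```

View pics/crop1.png

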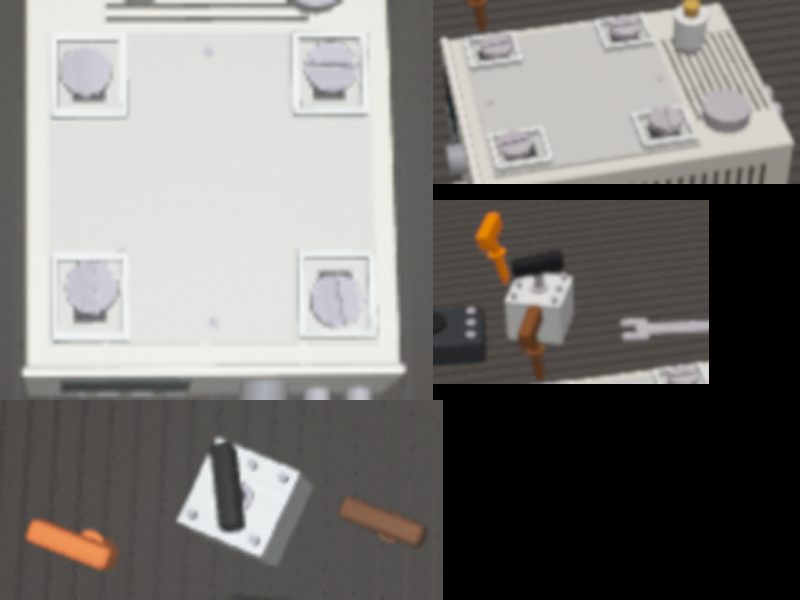

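The undone stud is the one at (389,191) in the top view: its slot lies crosswise, along image-horizontal (unit y), and the side view shows it standing higher. The real key is the black T standing in the aluminium block at (175,245). The orange and brown ones are decoys standing on either side of it.

```bash
cat > h.py <<'E'
import numpy as np,cv2,pickle
from scipy.optimize import least_squares
def proj(c,P):
    P=np.atleast_2d(P); T=np.linalg.inv(c["cam_to_world"]); q=P@T[:3,:3].T+T[:3,3]
    s=np.c_[q[:,0],-q[:,1]]/-q[:,2:]; s=s*(1+c["k1"]*(s**2).sum(1,keepdims=True))
    return s@np.diag(np.diag(c["mtx"])[:2])+c["mtx"][:2,2]
def unproj(c,uv,z):
    f=lambda p:(proj(c,[[p[0],p[1],z]])[0]-uv)
    return least_squares(f,[.35,0]).x
def rz(a): return np.array([[np.cos(a),-np.sin(a),0],[np.sin(a),np.cos(a),0],[0,0,1]])
E
python3 - <<'E'
from h import *
d=pickle.load(open("cams.pkl","rb")); t,s=d["top"],d["side"]
for n,uv,z in [("rear-L",(316.7,192.6),.109),("rear-R",(388.9,192.2),.109),("front-L",(317.3,259),.109),("front-R",(391.3,258.5),.109)]:
    print(n,unproj(t,uv,z).round(4))
# side view frames centres crop c scale 367/160=2.294,2.3
for n,uv in [("rear-L",(624,31)),("rear-R",(663,126)),("front-L",(494,49)),("front-R",(520,147))]:
    print("side",n,unproj(s,((uv[0]-433)/2.294+275,uv[1]/2.3+225),.109).round(4))
for n,p in [("bar end",(173.4,230.05)),("bar end2",(176.2,259.4))]: print(n,unproj(t,p,.093).round(4))
# side bar ends crop e scale 2.3 offs(250,160)
for p in [(515,266),(562,263)]: print("side bar",unproj(s,((p[0]-433)/2.3+250,(p[1]-200)/2.3+160),.085).round(4))
for p in [(219,438),(301,474),(262,556),(178,520)]: print("block",unproj(t,(95+p[0]/2.857,215+(p[1]-400)/2.857),.052).round(4))
# decoys: footprint & tops
for p in [(98,537),(388,540)]: print("decoy foot?",unproj(t,(95+p[0]/2.857,215+(p[1]-400)/2.857),.0).round(4))
for p,q in [((35,528),(112,558)),((345,508),(422,536))]:
  print("decoy bar",[unproj(t,(95+a[0]/2.857,215+(a[1]-400)/2.857),.09).round(3) for a in(p,q)])
for p in [(488,232),(508,280),(530,328),(541,378)]: print("side decoys",[unproj(s,((p[0]-433)/2.3+250,(p[1]-200)/2.3+160),z).round(3) for z in (0,.09)])
E
```

```text
rear-L [0.5888 0.0451]
rear-R [ 0.5889 -0.0941]
front-L [0.4591 0.0445]
front-R [ 0.4593 -0.095 ]
side rear-L [0.5897 0.0403]
side rear-R [ 0.5893 -0.0996]
side front-L [0.462  0.0398]
side front-R [ 0.4614 -0.0993]
bar end [0.5199 0.3224]
bar end2 [0.4624 0.3146]
side bar [0.4656 0.3192]
side bar [0.5191 0.3136]
block [0.5326 0.3361]
block [0.5065 0.2776]
block [0.4489 0.3027]
block [0.4744 0.3622]
decoy foot? [0.4712 0.434 ]
decoy foot? [0.4681 0.2234]
decoy bar [array([0.463, 0.449]), array([0.442, 0.395])]
decoy bar [array([0.475, 0.24 ]), array([0.456, 0.187])]
side decoys [array([0.457, 0.547]), array([0.444, 0.393])]
side decoys [array([0.467, 0.424]), array([0.453, 0.284])]
side decoys [array([0.478, 0.314]), array([0.463, 0.186])]
side decoys [array([0.475, 0.215]), array([0.46 , 0.098])]
```

```bash
cat > ov.py <<'E'
from h import *
d=pickle.load(open("cams.pkl","rb"))
def box(cx,cy,yaw,l,w,z):
    return np.array([[a*l/2,b*w/2,0] for a,b in((1,1),(1,-1),(-1,-1),(-1,1))])@rz(yaw).T+[cx,cy,z]
cx,cy,yu=.524,-.0247,.003; kx,ky,kyaw=.4912,.3185,.135; bx,by,byaw=.4906,.3197,-.41
shapes=[]
for a in(1,-1):
    for b in(1,-1):
        p=rz(yu)@[65*a/1e3,70*b/1e3,0]
        shapes+=[box(cx+p[0],cy+p[1],yu,.05,.044,.109)]
p=rz(yu)@[.035,0,0]; shapes+=[box(cx+p[0],cy+p[1],yu,.28,.213,.098)]
shapes+=[box(kx,ky,kyaw,.06,.016,.096),box(kx,ky,kyaw,.06,.016,.074),box(bx,by,byaw,.064,.064,.052)]
out=np.zeros((600,800,3),np.uint8)
def panel(n,x0,y0,w,h,k):
    im=cv2.resize(d[n]["pixels"][y0:y0+h,x0:x0+w,::-1],None,fx=k,fy=k,interpolation=2)
    for s in shapes:
        q=((proj(d[n],s)-[x0,y0]+.5)*k-.5)
        cv2.polylines(im,[np.round(q*8).astype(int)],True,(0,0,255),1,cv2.LINE_AA,3)
    return im
for im,(X,Y) in [(panel("top",290,130,130,165,3),(0,0)),(panel("side",275,225,160,115,2.5),(395,0)),(panel("top",145,215,80,65,4),(395,300)),(panel("side",265,170,60,60,4),(0,0))][:3]+[]:
    h,w=im.shape[:2];out[Y:Y+h,X:X+w]=im[:600-Y,:800-X]
im=panel("side",272,175,44,50,2)
im=cv2.resize(panel("side",272,175,44,50,4),None,fx=.5,fy=.5) if 0 else panel("side",274,178,40,45,2)
out[510:600,0:80]=im
cv2.imwrite("pics/ov1.png",out)
E
python3 ov.py
```

```text
(no output)
```

View pics/ov1.png

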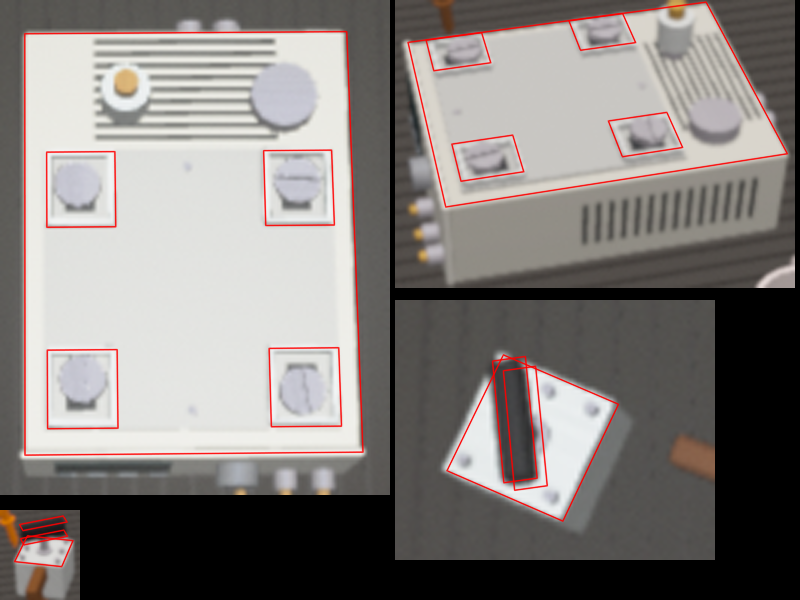

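```bash
python3 -m pendant '[0,0,0,0,0,-0.1,0.6, 0,0,0,0,0,-0.2,0.6, 0,0,-0.03,0,0,-0.3,0.6, 0,0,-0.03,0,0,-0.3,0.6, 0,0,-0.03,0,0,-0.3,0.6, 0,0,-0.03,0,0,-0.3,0.6, 0,0,-0.03,0,0,-0.3,0.6, 0,0,-0.03,0,0,-0.3,0.6,  0,0,-0.03,0,0,-0.3,0.6, 0,0,-0.03,0,0,-0.3,0.6]'; python3 -c "
from workcell import bot
o=bot.get_obs();print(o['joint_pos'],o['eef_pos'])"
```

```text
clock: 0.93
eef_pos: [0.1274, -0.4832, 0.2709]
tool_rot: [0.826, 0.564, 0.0, -0.0]
ft_force: [0.7, -0.2, 0.2]
grip_width: 0.051
grasp_force: 0.0
[-1.31300181e+00  2.35008012e-01  3.57475058e-02  1.37245667e+00
 -1.02826060e-05  6.30228983e-01] [ 0.12740889 -0.48324053  0.27090678]
```

Overlay fits: the frames, unit outline and block all land within about a pixel in both views. A turn of +az lowers the tool yaw, so I'll grasp with tool x at 0.135+π.

```bash
cat > g.py <<'E'
# usage: g.py x y z yaw -> normalised shift/turn from the measured pose
import sys,numpy as np
from workcell import bot
from scipy.spatial.transform import Rotation as R
o=bot.get_obs(); r=R.from_quat(o["tool_rot"]); x,y,z,w=map(float,sys.argv[1:5])
t=R.from_euler("z",w)*R.from_euler("x",np.pi)
print("shift",(r.inv().apply(np.array([x,y,z])-o["eef_pos"])/.5).round(4),"turn",((r.inv()*t).as_rotvec()/np.pi).round(4))
print("pos",np.round(o["eef_pos"],4),"F",np.round(o["ft_force"],2),"T",np.round(o["ft_torque"],3),"w",round(o["grip_width"],4),"t",o["clock"],"q",np.round(o["joint_pos"],2))
E
python3 -m pendant '[0.81,0.043,0,0,0,-0.33,0.6, 0.81,0.043,0,0,0,-0.33,0.6, 0.81,0.043,0,0,0,-0.33,0.6, 0.81,0.043,0,0,0,-0.33,0.6, 0.81,0.043,0,0,0,-0.33,0.6, 0.81,0.043,0,0,0,-0.33,0.6, 0.81,0.043,0,0,0,-0.33,0.6, 0.81,0.043,0,0,0,-0.33,0.6, 0.81,0.043,0,0,0,-0.33,0.6, 0.81,0.043,0,0,0,-0.33,0.6]'
python3 g.py 0.491 0.3185 0.22 3.277
```

```text
clock: 1.77
eef_pos: [0.2945, -0.1112, 0.2715]
tool_rot: [0.437, 0.9, 0.0, 0.0]
ft_force: [1.0, -0.5, -0.6]
grip_width: 0.0508
grasp_force: 0.0
shift [0.432  0.8404 0.1038] turn [ 2.000e-04  3.000e-04 -3.308e-01]
pos [ 0.2945 -0.1112  0.2715] F [ 0.95 -0.48 -0.62] T [ 0.023 -0.032 -0.033] w 0.0508 t 1.7667 q [-0.36 -0.14 -0.36  1.35  0.    0.54]
```

```bash
python3 -m pendant '[0.432,0.84,0,0,0,-0.33,0.6, 0.432,0.84,0,0,0,-0.33,0.6, 0.432,0.84,0,0,0,-0.33,0.6, 0.432,0.84,0,0,0,-0.33,0.6, 0.432,0.84,0,0,0,-0.33,0.6, 0.432,0.84,0,0,0,-0.33,0.6, 0.432,0.84,0,0,0,-0.33,0.6, 0.432,0.84,0,0,0,-0.33,0.6, 0.432,0.84,0,0,0,-0.33,0.6, 0.432,0.84,0,0,0,-0.33,0.6]'
python3 g.py 0.491 0.3185 0.16 3.277
```

```text
clock: 2.6
eef_pos: [0.468, 0.2672, 0.271]
tool_rot: [-0.066, 0.998, -0.0, -0.0]
ft_force: [0.9, 0.1, 0.4]
grip_width: 0.0515
grasp_force: 0.0
shift [-0.0592  0.0956  0.222 ] turn [-0.0001 -0.0001 -0.001 ]
pos [0.468  0.2672 0.271 ] F [0.89 0.07 0.36] T [-0.038 -0.085  0.026] w 0.0515 t 2.6 q [ 0.52  0.31  0.14  1.4  -0.    0.39]
```

```bash
python3 -m pendant '[-0.03,0.05,0,0,0,0,0.6, -0.059,0.096,0,0,0,0,0.6, -0.059,0.096,0.08,0,0,0,0.6, -0.059,0.096,0.15,0,0,0,0.6, -0.059,0.096,0.2,0,0,0,0.6, -0.059,0.096,0.22,0,0,0,0.6, -0.059,0.096,0.22,0,0,0,0.6, -0.059,0.096,0.22,0,0,0,0.6, -0.059,0.096,0.22,0,0,0,0.6, -0.059,0.096,0.22,0,0,0,0.6]'
python3 g.py 0.491 0.3185 0.091 3.277
python3 - <<'E'
from workcell import bot
import cv2,numpy as np
a=bot.camera("top")["pixels"][190:290,100:240,::-1];b=bot.camera("side")["pixels"][130:245,235:375,::-1]
cv2.imwrite("pics/near1.png",np.hstack([cv2.resize(a,(400,328),interpolation=2),cv2.resize(b,(400,328),interpolation=2)]))
E
```

```text
clock: 3.43
eef_pos: [0.492, 0.3172, 0.1638]
tool_rot: [-0.066, 0.998, 0.001, 0.002]
ft_force: [0.0, 0.4, -0.9]
grip_width: 0.0514
grasp_force: 0.0
shift [0.0023 0.0025 0.1457] turn [ 0.0006  0.0013 -0.0012]
pos [0.492  0.3172 0.1638] F [ 0.01  0.39 -0.86] T [ 0.043 -0.06   0.035] w 0.0514 t 3.4333 q [ 0.57  0.46  0.07  1.18 -0.    0.44]
```

View pics/near1.png

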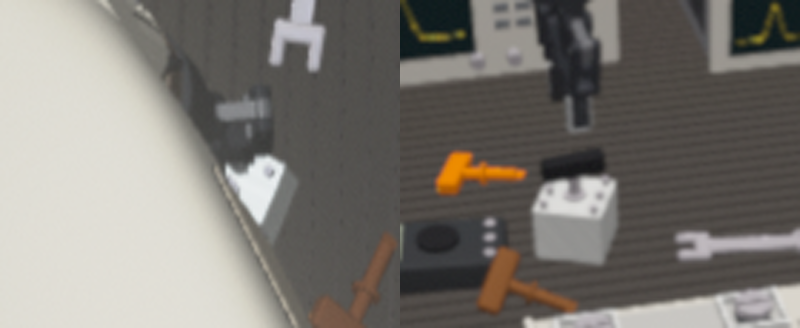

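The orange and brown decoys have toppled on their own and lie clear of the block. The gripper stands centred over the black bar, at (573,163) in the right half. Going down to grip.

```bash
python3 -m pendant '[0.002,0.002,0.03,0,0,0,0.6, 0.002,0.002,0.07,0,0,0,0.6, 0.002,0.002,0.1,0,0,0,0.6, 0.002,0.002,0.125,0,0,0,0.6, 0.002,0.002,0.14,0,0,0,0.6, 0.002,0.002,0.14,0,0,0,0.6, 0.002,0.002,0.14,0,0,0,0.6, 0.002,0.002,0.14,0,0,0,0.6, 0.002,0.002,0.14,0,0,0,0.6, 0.002,0.002,0.14,0,0,0,0.6]'
python3 g.py 0.491 0.3185 0.091 3.277
python3 -m pendant '[0,0,0,0,0,0,0.45, 0,0,0,0,0,0,0.35, 0,0,0,0,0,0,0.25, 0,0,0,0,0,0,0.2, 0,0,0,0,0,0,0.15, 0,0,0,0,0,0,0.1, 0,0,0,0,0,0,0.05, 0,0,0,0,0,0,0, 0,0,0,0,0,0,0, 0,0,0,0,0,0,0]'
python3 g.py 0.491 0.3185 0.091 3.277
```

```text
clock: 4.37
eef_pos: [0.4901, 0.3178, 0.0924]
tool_rot: [-0.066, 0.998, 0.001, 0.001]
ft_force: [0.2, 0.2, 0.4]
grip_width: 0.0513
grasp_force: 0.0
shift [-0.0019  0.0012  0.0028] turn [ 0.0003  0.0006 -0.0011]
pos [0.4901 0.3178 0.0924] F [0.17 0.17 0.42] T [ 0.085 -0.039  0.009] w 0.0513 t 4.3667 q [ 0.58  0.52 -0.03  1.02  0.    0.44]
clock: 5.2
eef_pos: [0.4896, 0.318, 0.0915]
tool_rot: [-0.066, 0.998, 0.001, 0.0]
ft_force: [0.2, 3.7, 2.1]
grip_width: 0.0151
grasp_force: 58.7
shift [-0.0029  0.0007  0.001 ] turn [ 0.0004  0.0001 -0.0009]
pos [0.4896 0.318  0.0915] F [0.16 3.73 2.1 ] T [ 0.838  0.118 -0.028] w 0.0151 t 5.2 q [ 0.58  0.52 -0.03  1.02  0.    0.44]
```

```bash
python3 -m pendant '[0,0,-0.01,0,0,0,0, 0,0,-0.03,0,0,0,0, 0,0,-0.06,0,0,0,0, 0,0,-0.1,0,0,0,0, 0,0,-0.15,0,0,0,0, 0,0,-0.2,0,0,0,0, 0,0,-0.26,0,0,0,0, 0,0,-0.3,0,0,0,0, 0,0,-0.33,0,0,0,0, 0,0,-0.33,0,0,0,0]'
python3 g.py 0.589 -0.0945 0.25 -1.5708
```

```text
clock: 6.03
eef_pos: [0.4908, 0.3171, 0.2598]
tool_rot: [-0.066, 0.998, 0.0, 0.003]
ft_force: [-0.4, 0.5, -1.0]
grip_width: 0.015
grasp_force: 59.1
shift [-0.0867 -0.8419  0.0196] turn [-0.0011  0.0015 -0.4582]
pos [0.4908 0.3171 0.2598] F [-0.36  0.48 -0.98] T [ 0.007 -0.016  0.004] w 0.015 t 6.0333 q [ 0.57  0.41  0.25  1.41 -0.    0.44]
```

```bash
python3 -m pendant '[-0.006,-0.06,0,0,0,-0.03,0, -0.02,-0.2,0,0,0,-0.1,0, -0.034,-0.33,0,0,0,-0.16,0, -0.048,-0.46,0,0,0,-0.2,0, -0.06,-0.59,0,0,0,-0.24,0, -0.072,-0.7,0,0,0,-0.28,0, -0.082,-0.79,0,0,0,-0.32,0, -0.087,-0.83,0,0,0,-0.36,0, -0.087,-0.842,0,0,0,-0.4,0, -0.087,-0.842,0.02,0,0,-0.43,0]'
python3 g.py 0.589 -0.0945 0.215 -1.5708
```

```text
clock: 6.87
eef_pos: [0.5768, -0.0511, 0.2506]
tool_rot: [-0.594, 0.805, 0.0, -0.001]
ft_force: [0.7, 0.9, -1.2]
grip_width: 0.0152
grasp_force: 59.1
shift [ 0.0757 -0.0491  0.0712] turn [ 0.0007 -0.0005 -0.0953]
pos [ 0.5768 -0.0511  0.2506] F [ 0.68  0.92 -1.17] T [ 0.007 -0.021 -0.05 ] w 0.0152 t 6.8667 q [-0.09  0.4   0.22  1.39 -0.   -1.36]
```

```bash
python3 -m pendant '[0.03,-0.02,0,0,0,-0.03,0, 0.06,-0.04,0,0,0,-0.06,0, 0.076,-0.049,0.02,0,0,-0.08,0, 0.076,-0.049,0.04,0,0,-0.085,0, 0.076,-0.049,0.06,0,0,-0.085,0, 0.076,-0.049,0.07,0,0,-0.085,0, 0.076,-0.049,0.07,0,0,-0.085,0, 0.076,-0.049,0.07,0,0,-0.085,0, 0.076,-0.049,0.07,0,0,-0.085,0, 0.076,-0.049,0.07,0,0,-0.085,0]'
python3 - <<'E'
from workcell import bot
import cv2,numpy as np,pickle
t=bot.camera("top");s=bot.camera("side");pickle.dump({"top":t,"side":s},open("cams2.pkl","wb"))
a=t["pixels"][150:270,320:440,::-1];b=s["pixels"][170:310,310:450,::-1]
cv2.imwrite("pics/near2.png",np.hstack([cv2.resize(a,(400,400),interpolation=2),cv2.resize(b,(400,400),interpolation=2)]))
E
python3 g.py 0.589 -0.0945 0.215 -1.5708
```

```text
clock: 7.7
eef_pos: [0.5899, -0.0916, 0.2176]
tool_rot: [-0.694, 0.72, -0.001, 0.0]
ft_force: [0.5, -0.1, -1.6]
grip_width: 0.0153
grasp_force: 59.2
shift [0.0053 0.0016 0.0052] turn [-0.0005 -0.0001 -0.0119]
pos [ 0.5899 -0.0919  0.2176] F [-0.09  0.54 -1.4 ] T [0.011 0.019 0.023] w 0.0149 t 7.8 q [-0.15  0.45  0.21  1.32 -0.   -1.69]
```

View pics/near2.png

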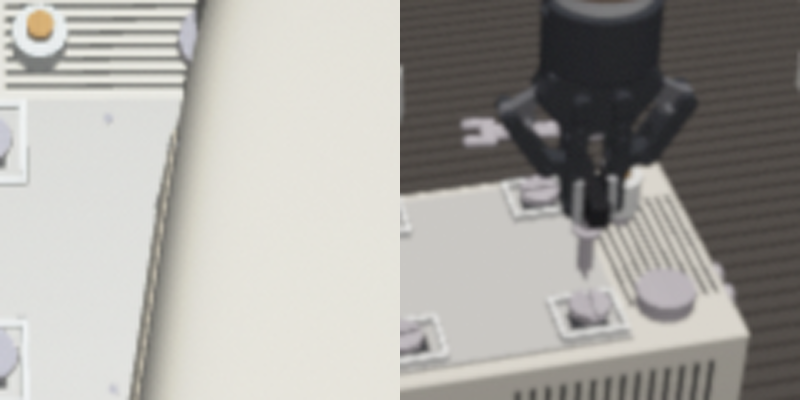

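```bash
python3 - <<'E'
from h import *
d=pickle.load(open("cams.pkl","rb")); t,s=d["top"],d["side"]
print("tip pred",proj(s,[[.5899,-.0919,.2176-.0795]]),"with y+1.4",proj(s,[[.5899,-.0905,.2176-.0795]]),"x+2",proj(s,[[.5919,-.0919,.2176-.0795]]))
for cam,x0,y0,w,h,n in ((t,376,178,28,28,"T"),(s,355,262,42,36,"S")):
    cv2.imwrite(f"/tmp/{n}.png",cam["pixels"][y0:y0+h,x0:x0+w,::-1])
T=cv2.resize(cv2.imread("/tmp/T.png"),(392,392),interpolation=2)
S=cv2.resize(cv2.imread("/tmp/S.png"),(392,336),interpolation=2)
c2=pickle.load(open("cams2.pkl","rb"))["side"]["pixels"][235:275,355:397,::-1]
S2=cv2.resize(c2,None,fx=9.333,fy=9.333,interpolation=2)[:,:392]
for im,cam,x0,y0,k in((T,t,376,178,14),(S,s,355,262,9.333)):
    th=np.linspace(0,6.28,40)
    for z,cc,r in((.1175,(.589,-.0945),.015),):
        q=proj(cam,np.c_[cc[0]+r*np.cos(th),cc[1]+r*np.sin(th),th*0+z]); cv2.polylines(im,[np.round((q-[x0,y0]+.5)*k).astype(int)],True,(0,0,255),1)
    q=proj(cam,[[.589,-.1095,.1175],[.589,-.0795,.1175]]);cv2.polylines(im,[np.round((q-[x0,y0]+.5)*k).astype(int)],False,(0,0,255),1)
im=np.zeros((600,800,3),np.uint8);im[:392,:392]=T;im[:336,400:792]=S;im[340:600,400:792]=S2[60:320]
q=proj(s,[[.5899,-.0919,.2176-.0795],[.5899,-.0919,.2176-.0395]]);q=np.round((q-[355,235]+.5)*9.333+[400,280]).astype(int);cv2.line(im,q[0],q[1],(0,0,255),1)
cv2.imwrite("pics/stud.png",im)
E
```

```text
tip pred [[375.19364902 266.36490483]] with y+1.4 [[375.00285022 265.91917087]] x+2 [[376.15947372 266.22462015]]
```

View pics/stud.png

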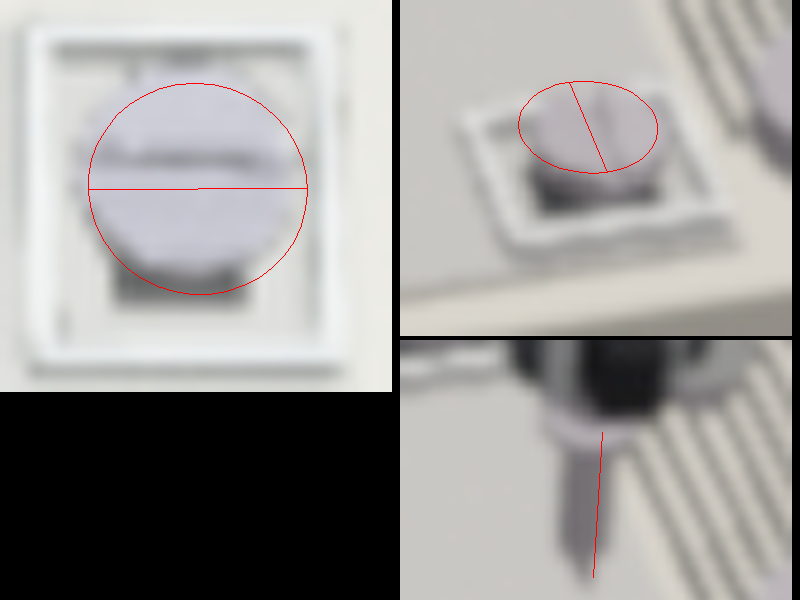

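The stud sits off its frame centre. In the top view its head is about 1.9 px up and 0.8 px left of nominal, so roughly (0.5925, -0.093). The side view agrees on the +x direction. I'll go to x ≈ 0.5925, touch down gently and feel along +x.

```bash
python3 -m pendant '[0.003,-0.005,0,0,0,-0.012,0, 0.003,-0.005,0.01,0,0,-0.012,0, 0.003,-0.005,0.02,0,0,-0.012,0, 0.003,-0.005,0.03,0,0,-0.012,0, 0.003,-0.005,0.036,0,0,-0.012,0, 0.003,-0.005,0.036,0,0,-0.012,0, 0.003,-0.005,0.036,0,0,-0.012,0, 0.003,-0.005,0.036,0,0,-0.012,0, 0.003,-0.005,0.036,0,0,-0.012,0, 0.003,-0.005,0.036,0,0,-0.012,0]'
python3 g.py 0.5925 -0.0935 0.196 -1.5678
python3 -m pendant '[0,0,0.001,0,0,0,0, 0,0,0.002,0,0,0,0, 0,0,0.003,0,0,0,0, 0,0,0.004,0,0,0,0, 0,0,0.005,0,0,0,0, 0,0,0.006,0,0,0,0, 0,0,0.006,0,0,0,0, 0,0,0.006,0,0,0,0, 0,0,0.006,0,0,0,0, 0,0,0.006,0,0,0,0]'
python3 g.py 0.5925 -0.0935 0.196 -1.5678
```

```text
clock: 8.63
eef_pos: [0.5921, -0.0938, 0.1991]
tool_rot: [-0.707, 0.707, -0.0, 0.0]
ft_force: [-0.9, 0.3, -1.9]
grip_width: 0.0148
grasp_force: 59.2
shift [-0.0007 -0.0008  0.0062] turn [-0.0002 -0.     -0.001 ]
pos [ 0.5921 -0.0938  0.1991] F [-0.87  0.26 -1.94] T [ 0.056  0.008 -0.002] w 0.0148 t 8.6333 q [-0.16  0.47  0.18  1.28  0.   -1.73]
clock: 9.47
eef_pos: [0.592, -0.0938, 0.196]
tool_rot: [-0.707, 0.707, -0.0, 0.0]
ft_force: [-0.1, -1.0, 2.1]
grip_width: 0.0149
grasp_force: 59.6
shift [-0.0006 -0.001   0.0001] turn [-0.0001 -0.     -0.001 ]
pos [ 0.592  -0.0938  0.196 ] F [-0.1  -0.95  2.14] T [ 0.04   0.209 -0.032] w 0.0149 t 9.4667 q [-0.16  0.47  0.17  1.28  0.   -1.73]
```

Contact at about 3.6 N with the head top where expected. Now sweeping +x in small steps.

```bash
python3 -m pendant '[0,0,0.0005,0,0,0,0, 0,-0.0005,0.001,0,0,0,0, 0,-0.001,0.001,0,0,0,0, 0,-0.0015,0.001,0,0,0,0, 0,-0.0015,0.001,0,0,0,0, 0,-0.0015,0.001,0,0,0,0, 0,-0.0015,0.001,0,0,0,0, 0,-0.0015,0.001,0,0,0,0, 0,-0.0015,0.001,0,0,0,0, 0,-0.0015,0.001,0,0,0,0]'
python3 g.py 0.5925 -0.0935 0.196 -1.5678
python3 -m pendant '[0,-0.0005,0,0,0,0,0, 0,-0.001,0,0,0,0,0, 0,-0.0015,0,0,0,0,0, 0,-0.0015,0,0,0,0,0, 0,-0.0015,0,0,0,0,0, 0,-0.0015,0,0,0,0,0, 0,-0.0015,0,0,0,0,0, 0,-0.0015,0,0,0,0,0, 0,-0.0015,0,0,0,0,0, 0,-0.0015,0,0,0,0,0]'
python3 g.py 0.5925 -0.0935 0.196 -1.5678
```

```text
clock: 10.3
eef_pos: [0.5924, -0.0938, 0.1952]
tool_rot: [-0.707, 0.707, 0.0, -0.0]
ft_force: [-3.2, -0.2, 2.4]
grip_width: 0.0149
grasp_force: 60.0
shift [-0.0006 -0.0002 -0.0017] turn [ 0.0002 -0.     -0.001 ]
pos [ 0.5924 -0.0938  0.1952] F [-3.21 -0.23  2.37] T [ 0.02   0.806 -0.03 ] w 0.0149 t 10.3 q [-0.16  0.47  0.18  1.28 -0.   -1.73]
clock: 11.13
eef_pos: [0.5936, -0.0938, 0.1952]
tool_rot: [-0.707, 0.707, -0.0, 0.0]
ft_force: [1.3, -0.3, -3.0]
grip_width: 0.015
grasp_force: 59.0
shift [-0.0006  0.0023 -0.0017] turn [-0.0001 -0.     -0.001 ]
pos [ 0.5936 -0.0938  0.1952] F [ 1.28 -0.27 -2.99] T [ 0.014 -0.191 -0.022] w 0.015 t 11.1333 q [-0.16  0.47  0.18  1.28  0.   -1.73]
```

Force fell away at x ≈ 0.5936, so the slot is probably here. Lowering 1.5 mm at a time to confirm.

```bash
python3 -m pendant '[0,0,0.001,0,0,0,0, 0,0,0.002,0,0,0,0, 0,0,0.003,0,0,0,0, 0,0,0.003,0,0,0,0, 0,0,0.003,0,0,0,0, 0,0,0.003,0,0,0,0, 0,0,0.003,0,0,0,0, 0,0,0.003,0,0,0,0, 0,0,0.003,0,0,0,0, 0,0,0.003,0,0,0,0]'
python3 g.py 0.5925 -0.0935 0.196 -1.5678
python3 -m pendant '[0,0,0.001,0,0,0,0, 0,0,0.002,0,0,0,0, 0,0,0.003,0,0,0,0, 0,0,0.003,0,0,0,0, 0,0,0.003,0,0,0,0, 0,0,0.003,0,0,0,0, 0,0,0.003,0,0,0,0, 0,0,0.003,0,0,0,0, 0,0,0.003,0,0,0,0, 0,0,0.003,0,0,0,0]'
python3 g.py 0.5925 -0.0935 0.196 -1.5678
```

```text
clock: 11.97
eef_pos: [0.5936, -0.0938, 0.1939]
tool_rot: [-0.707, 0.707, -0.0, 0.0]
ft_force: [1.4, -0.6, -1.1]
grip_width: 0.0153
grasp_force: 59.1
shift [-0.0007  0.0021 -0.0043] turn [-0.0001 -0.     -0.001 ]
pos [ 0.5936 -0.0938  0.1939] F [ 1.37 -0.58 -1.15] T [ 0.009 -0.379 -0.01 ] w 0.0153 t 11.9667 q [-0.16  0.47  0.18  1.27  0.   -1.73]
clock: 12.8
eef_pos: [0.5935, -0.0938, 0.1923]
tool_rot: [-0.707, 0.707, -0.0, 0.0]
ft_force: [1.8, -0.3, -1.3]
grip_width: 0.0153
grasp_force: 59.1
shift [-0.0006  0.002  -0.0074] turn [-0.0001  0.     -0.001 ]
pos [ 0.5935 -0.0938  0.1923] F [ 1.79 -0.35 -1.35] T [ 0.032 -0.525  0.019] w 0.0153 t 12.8 q [-0.16  0.47  0.17  1.27  0.   -1.73]
```

Blade is in the slot with no vertical load. Centring slightly toward +x and pressing in.

```bash
python3 -m pendant '[0,-0.0008,0.001,0,0,0,0, 0,-0.0008,0.002,0,0,0,0, 0,-0.0008,0.003,0,0,0,0, 0,-0.0008,0.004,0,0,0,0, 0,-0.0008,0.005,0,0,0,0, 0,-0.0008,0.006,0,0,0,0, 0,-0.0008,0.006,0,0,0,0, 0,-0.0008,0.006,0,0,0,0, 0,-0.0008,0.006,0,0,0,0, 0,-0.0008,0.006,0,0,0,0]'
python3 g.py 0.594 -0.0935 0.1845 -1.5678
python3 -m pendant '[0,0,0.001,0,0,0,0, 0,0,0.002,0,0,0,0, 0,0,0.003,0,0,0,0, 0,0,0.004,0,0,0,0, 0,0,0.005,0,0,0,0, 0,0,0.006,0,0,0,0, 0,0,0.006,0,0,0,0, 0,0,0.006,0,0,0,0, 0,0,0.006,0,0,0,0, 0,0,0.006,0,0,0,0]'
python3 g.py 0.594 -0.0935 0.1845 -1.5678
```

```text
clock: 13.63
eef_pos: [0.5938, -0.0938, 0.1895]
tool_rot: [-0.707, 0.707, -0.0, 0.0]
ft_force: [-1.0, -0.3, 3.8]
grip_width: 0.015
grasp_force: 59.9
shift [-0.0007 -0.0004  0.0099] turn [-0.    -0.    -0.001]
pos [ 0.5938 -0.0938  0.1895] F [-1.   -0.29  3.84] T [ 0.016  0.145 -0.023] w 0.015 t 13.6333 q [-0.16  0.47  0.17  1.27 -0.   -1.73]
clock: 14.47
eef_pos: [0.5939, -0.0938, 0.1869]
tool_rot: [-0.707, 0.707, -0.0, 0.0]
ft_force: [-1.5, 0.8, 6.2]
grip_width: 0.0151
grasp_force: 60.4
shift [-0.0007 -0.0002  0.0048] turn [-0.0002 -0.0001 -0.001 ]
pos [ 0.5939 -0.0938  0.1869] F [-1.47  0.78  6.25] T [ 0.02   0.338 -0.064] w 0.0151 t 14.4667 q [-0.16  0.48  0.16  1.26 -0.   -1.73]
```

```bash
python3 -m pendant '[0,0,0.001,0,0,0,0, 0,0,0.002,0,0,0,0, 0,0,0.003,0,0,0,0, 0,0,0.004,0,0,0,0, 0,0,0.005,0,0,0,0, 0,0,0.006,0,0,0,0, 0,0,0.006,0,0,0,0, 0,0,0.006,0,0,0,0, 0,0,0.006,0,0,0,0, 0,0,0.006,0,0,0,0]'
python3 -c "
from workcell import bot
print(bot.get_obs()['ft_force'],bot.get_obs()['eef_pos'])"
python3 -m pendant '[0,0,0,0,0,0,0, 0,0,0,0,0,0,0, 0,0,0,0,0,0,0, 0,0,0,0,0,0,0, 0,0,0,0,0,0,0, 0,0,0,0,0,0,0, 0,0,0,0,0,0,0, 0,0,0,0,0,0,0, 0,0,0,0,0,0,0, 0,0,0,0,0,0,0]'
python3 g.py 0.594 -0.0935 0.1845 -1.5678
```

```text
clock: 15.3
eef_pos: [0.5939, -0.0939, 0.1846]
tool_rot: [-0.707, 0.707, -0.001, 0.0]
ft_force: [-2.6, 0.8, 8.7]
grip_width: 0.0152
grasp_force: 60.9
[-2.58618737  0.76547279  8.71162211] [ 0.59393662 -0.09387429  0.18461113]
clock: 16.13
eef_pos: [0.594, -0.0938, 0.1846]
tool_rot: [-0.707, 0.707, -0.001, 0.0]
ft_force: [-2.1, -0.3, 9.4]
grip_width: 0.0151
grasp_force: 60.9
shift [-0.0007 -0.0001  0.0002] turn [-0.0004 -0.0001 -0.001 ]
pos [ 0.594  -0.0938  0.1846] F [-2.1  -0.33  9.38] T [ 0.049  0.581 -0.044] w 0.0151 t 16.1333 q [-0.16  0.48  0.16  1.25 -0.   -1.73]
```

```bash
python3 -m pendant '[0,0,0.001,0,0,0,0, 0,0,0.002,0,0,0,0, 0,0,0.003,0,0,0,0, 0,0,0.004,0,0,0,0, 0,0,0.004,0,0,0,0, 0,0,0.004,0,0,0,0, 0,0,0.004,0,0,0,0, 0,0,0.004,0,0,0,0, 0,0,0.004,0,0,0,0, 0,0,0.004,0,0,0,0]'
python3 g.py 0.594 -0.0935 0.1845 -1.5678
```

```text
clock: 16.97
eef_pos: [0.594, -0.0939, 0.1834]
tool_rot: [-0.707, 0.707, -0.001, 0.001]
ft_force: [-2.7, 0.3, 12.4]
grip_width: 0.0149
grasp_force: 61.6
shift [-0.0008  0.     -0.0023] turn [-0.0007 -0.0001 -0.001 ]
pos [ 0.594  -0.0939  0.1834] F [-2.72  0.31 12.37] T [0.118 0.797 0.04 ] w 0.0149 t 16.9667 q [-0.16  0.48  0.16  1.25 -0.   -1.73]
```

```bash
python3 -m pendant '[0,0,0,0,0,0.01,0, 0,0,0,0,0,0.02,0, 0,0,0,0,0,0.03,0, 0,0,0,0,0,0.04,0, 0,0,0,0,0,0.05,0, 0,0,0,0,0,0.06,0, 0,0,0,0,0,0.07,0, 0,0,0,0,0,0.08,0, 0,0,0,0,0,0.085,0, 0,0,0,0,0,0.085,0]'
python3 g.py 0.594 -0.0935 0.1834 -3.1386
```

```text
clock: 17.8
eef_pos: [0.5943, -0.0941, 0.1834]
tool_rot: [-0.606, 0.795, -0.001, 0.001]
ft_force: [-2.1, -0.1, 11.3]
grip_width: 0.015
grasp_force: 61.4
shift [-0.0009  0.0009 -0.    ] turn [-0.0008  0.0006  0.4138]
pos [ 0.5943 -0.0941  0.1834] F [-2.08 -0.15 11.3 ] T [0.054 0.69  0.017] w 0.015 t 17.8 q [-0.16  0.48  0.16  1.25 -0.   -1.46]
```

```bash
python3 -m pendant '[0,0,0,0,0,0.01,0, 0,0,0,0,0,0.02,0, 0,0,0,0,0,0.03,0, 0,0,0,0,0,0.04,0, 0,0,0,0,0,0.05,0, 0,0,0,0,0,0.06,0, 0,0,0,0,0,0.07,0, 0,0,0,0,0,0.08,0, 0,0,0,0,0,0.08,0, 0,0,0,0,0,0.08,0]'
python3 g.py 0.594 -0.0935 0.1834 -3.1386
```

```text
clock: 18.63
eef_pos: [0.5943, -0.0942, 0.1834]
tool_rot: [-0.502, 0.865, -0.001, 0.001]
ft_force: [-1.5, 0.6, 11.7]
grip_width: 0.015
grasp_force: 61.4
shift [-0.001   0.0012 -0.    ] turn [-0.0008  0.0006  0.334 ]
pos [ 0.5943 -0.0942  0.1834] F [-1.55  0.61 11.7 ] T [-0.071  0.716  0.018] w 0.015 t 18.6333 q [-0.16  0.48  0.16  1.25 -0.   -1.21]
```

Turning freely past the pin limit, with low torque. Continuing the quarter turn.

```bash
python3 -m pendant '[0,0,0,0,0,0.015,0, 0,0,0,0,0,0.03,0, 0,0,0,0,0,0.05,0, 0,0,0,0,0,0.07,0, 0,0,0,0,0,0.09,0, 0,0,0,0,0,0.11,0, 0,0,0,0,0,0.13,0, 0,0,0,0,0,0.15,0, 0,0,0,0,0,0.16,0, 0,0,0,0,0,0.16,0]'
python3 g.py 0.594 -0.0935 0.1834 -3.1386
```

```text
clock: 19.47
eef_pos: [0.5941, -0.0944, 0.1834]
tool_rot: [-0.271, 0.963, -0.001, 0.001]
ft_force: [-3.7, -1.0, 12.4]
grip_width: 0.0151
grasp_force: 61.3
shift [-0.0008  0.0017 -0.0001] turn [-0.0007  0.0006  0.1736]
pos [ 0.5941 -0.0944  0.1834] F [-3.72 -1.05 12.38] T [-0.221  0.82   0.048] w 0.0151 t 19.4667 q [-0.16  0.48  0.16  1.25 -0.   -0.71]
```

```bash
python3 -m pendant '[0,0,0,0,0,0.015,0, 0,0,0,0,0,0.03,0, 0,0,0,0,0,0.05,0, 0,0,0,0,0,0.07,0, 0,0,0,0,0,0.09,0, 0,0,0,0,0,0.11,0, 0,0,0,0,0,0.13,0, 0,0,0,0,0,0.15,0, 0,0,0,0,0,0.17,0, 0,0,0,0,0,0.18,0]'
python3 g.py 0.594 -0.0935 0.1834 -3.1386
```

```text
clock: 20.3
eef_pos: [0.5939, -0.0943, 0.1833]
tool_rot: [0.009, 1.0, -0.001, 0.001]
ft_force: [-2.8, -0.5, 13.1]
grip_width: 0.0152
grasp_force: 61.2
shift [-0.0001  0.0015 -0.0001] turn [-0.0004  0.0006 -0.0069]
pos [ 0.5939 -0.0943  0.1833] F [-2.76 -0.5  13.09] T [-0.184  0.86   0.04 ] w 0.0152 t 20.3 q [-0.16  0.48  0.16  1.25 -0.   -0.14]
```

```bash
python3 -m pendant '[0,0,-0.001,0,0,0,0, 0,0,-0.002,0,0,0,0, 0,0,-0.003,0,0,0,0, 0,0,-0.004,0,0,0,0, 0,0,-0.006,0,0,0,0, 0,0,-0.008,0,0,0,0, 0,0,-0.01,0,0,0,0, 0,0,-0.012,0,0,0,0, 0,0,-0.012,0,0,0,0, 0,0,-0.012,0,0,0,0]'
python3 g.py 0.4896 0.318 0.26 3.277
```

```text
clock: 21.13
eef_pos: [0.5938, -0.0942, 0.1876]
tool_rot: [0.008, 1.0, -0.0, 0.0]
ft_force: [-1.7, -0.5, 6.7]
grip_width: 0.0151
grasp_force: 60.2
shift [ 0.2215  0.8208 -0.1456] turn [-0.0003  0.0001 -0.0482]
pos [ 0.5938 -0.0942  0.1876] F [-1.69 -0.5   6.73] T [-0.257  0.312  0.083] w 0.0151 t 21.1333 q [-0.16  0.48  0.17  1.26 -0.   -0.14]
```

```bash
python3 -m pendant '[0,0,-0.001,0,0,0,0, 0,0,-0.002,0,0,0,0, 0,0,-0.003,0,0,0,0, 0,0,-0.004,0,0,0,0, 0,0,-0.004,0,0,0,0, 0,0,-0.004,0,0,0,0, 0,0,-0.004,0,0,0,0, 0,0,-0.004,0,0,0,0, 0,0,-0.004,0,0,0,0, 0,0,-0.004,0,0,0,0]'
python3 g.py 0.4896 0.318 0.26 3.277
```

```text
clock: 21.97
eef_pos: [0.5935, -0.094, 0.1887]
tool_rot: [0.008, 1.0, -0.0, -0.001]
ft_force: [-0.1, -3.4, -4.0]
grip_width: 0.0154
grasp_force: 58.7
shift [ 0.2211  0.8205 -0.1426] turn [-0.0001 -0.0004 -0.0482]
pos [ 0.5935 -0.094   0.1887] F [-0.15 -3.45 -3.98] T [-0.789 -0.175 -0.017] w 0.0154 t 21.9667 q [-0.16  0.48  0.17  1.26 -0.   -0.14]
```

The force dropped to nothing at 4 mm depth, so the stud is held in its catch. Relieving the slight side load and lifting out.

```bash
python3 -m pendant '[0,-0.001,0,0,0,0,0, 0,-0.001,-0.002,0,0,0,0, 0,-0.001,-0.004,0,0,0,0, 0,-0.001,-0.007,0,0,0,0, 0,-0.001,-0.012,0,0,0,0, 0,-0.001,-0.02,0,0,0,0, 0,-0.001,-0.03,0,0,0,0, 0,-0.001,-0.05,0,0,0,0, 0,-0.001,-0.07,0,0,0,0, 0,-0.001,-0.1,0,0,0,0]'
python3 -m pendant '[0,0,-0.05,0,0,0,0, 0.01,0.04,-0.05,0,0,0,0, 0.035,0.13,-0.05,0,0,-0.01,0, 0.057,0.21,-0.05,0,0,-0.02,0, 0.078,0.29,-0.05,0,0,-0.03,0, 0.1,0.37,-0.05,0,0,-0.048,0, 0.12,0.45,-0.05,0,0,-0.048,0, 0.143,0.53,-0.05,0,0,-0.048,0, 0.165,0.61,-0.05,0,0,-0.048,0, 0.18,0.67,-0.05,0,0,-0.048,0]'
python3 -c "
from workcell import bot
import cv2
cv2.imwrite('pics/stud2.png',cv2.resize(bot.camera('side')['pixels'][225:305,275:435,::-1],(800,400),interpolation=2))"
python3 g.py 0.4896 0.318 0.25 3.277
```

```text
clock: 22.8
eef_pos: [0.5935, -0.0941, 0.2399]
tool_rot: [0.008, 1.0, 0.0, -0.001]
ft_force: [0.8, 0.0, -2.3]
grip_width: 0.0149
grasp_force: 59.1
clock: 23.63
eef_pos: [0.5081, 0.2449, 0.2659]
tool_rot: [-0.068, 0.998, 0.001, 0.001]
ft_force: [0.2, 0.2, -1.8]
grip_width: 0.0147
grasp_force: 59.1
shift [0.0148 0.1376 0.0323] turn [0.0022 0.0004 0.0023]
pos [0.5067 0.2508 0.2657] F [-0.49  3.87 -0.26] T [ 0.303  0.022 -0.041] w 0.0154 t 23.6833 q [0.46 0.37 0.2  1.4  0.01 0.31]
```

View pics/stud2.png

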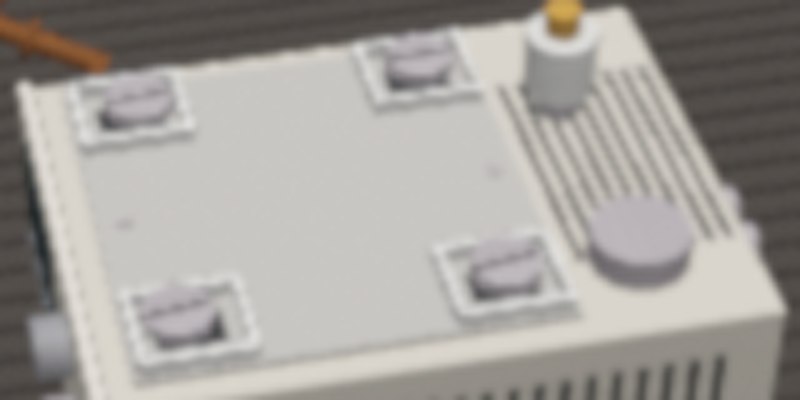

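The picture shows the stud at (505,268) seated low with its slot along x, like the other three. Returning the key.

```bash
python3 -m pendant '[0.008,0.07,0,0,0,0.002,0, 0.013,0.11,0,0,0,0.002,0, 0.015,0.13,0,0,0,0.002,0, 0.015,0.138,0,0,0,0.002,0, 0.015,0.138,0.04,0,0,0.002,0, 0.015,0.138,0.09,0,0,0.002,0, 0.015,0.138,0.14,0,0,0.002,0, 0.015,0.138,0.18,0,0,0.002,0, 0.015,0.138,0.2,0,0,0.002,0, 0.015,0.138,0.2,0,0,0.002,0]'
python3 g.py 0.490 0.3183 0.145 3.277
python3 -m pendant '[0,0,0,0,0,0,0, 0,0,0,0,0,0,0, 0,0,0,0,0,0,0, 0,0,0,0,0,0,0, 0,0,0,0,0,0,0, 0,0,0,0,0,0,0, 0,0,0,0,0,0,0, 0,0,0,0,0,0,0, 0,0,0,0,0,0,0, 0,0,0,0,0,0,0]'
python3 g.py 0.490 0.3183 0.145 3.277
```

```text
clock: 24.52
eef_pos: [0.4915, 0.3074, 0.1619]
tool_rot: [-0.063, 0.998, -0.001, -0.002]
ft_force: [-1.1, -0.0, -1.1]
grip_width: 0.0151
grasp_force: 59.4
shift [-0.      0.0222  0.0336] turn [-0.0008 -0.0015 -0.0026]
pos [0.4915 0.3074 0.1619] F [-1.14 -0.02 -1.09] T [-0.019  0.018  0.004] w 0.0151 t 24.5167 q [ 0.56  0.46  0.06  1.18 -0.    0.43]
clock: 25.35
eef_pos: [0.4923, 0.3095, 0.1642]
tool_rot: [-0.064, 0.998, -0.0, -0.0]
ft_force: [0.2, 0.3, -2.3]
grip_width: 0.015
grasp_force: 59.4
shift [0.0024 0.0181 0.0384] turn [-0.     -0.     -0.0021]
pos [0.4923 0.3095 0.1642] F [ 0.18  0.31 -2.28] T [-0.031  0.005 -0.023] w 0.015 t 25.35 q [ 0.56  0.45  0.07  1.18 -0.    0.43]
```

```bash
python3 -m pendant '[0.002,0.01,0,0,0,-0.002,0, 0.0025,0.018,0,0,0,-0.002,0, 0.0025,0.018,0.01,0,0,-0.002,0, 0.0025,0.018,0.02,0,0,-0.002,0, 0.0025,0.018,0.03,0,0,-0.002,0, 0.0025,0.018,0.038,0,0,-0.002,0, 0.0025,0.018,0.038,0,0,-0.002,0, 0.0025,0.018,0.038,0,0,-0.002,0, 0.0025,0.018,0.038,0,0,-0.002,0, 0.0025,0.018,0.038,0,0,-0.002,0]'
python3 g.py 0.490 0.3183 0.12 3.277
```

```text
clock: 26.18
eef_pos: [0.4902, 0.3182, 0.1456]
tool_rot: [-0.067, 0.998, 0.0, 0.0]
ft_force: [-0.4, 0.2, -1.8]
grip_width: 0.0153
grasp_force: 59.4
shift [0.0005 0.0002 0.0511] turn [ 0.0001  0.0002 -0.0002]
pos [0.4902 0.3182 0.1456] F [-0.43  0.24 -1.79] T [ 0.028 -0.002 -0.017] w 0.0153 t 26.1833 q [ 0.58  0.47  0.05  1.14 -0.    0.44]
```

Tip is at about 0.066, just above the mouth at 0.052. Lowering 25 mm, so 11 mm into the hole, then checking.

```bash
python3 -m pendant '[0,0,0.008,0,0,0,0, 0,0,0.016,0,0,0,0, 0,0,0.022,0,0,0,0, 0,0,0.027,0,0,0,0, 0,0,0.032,0,0,0,0, 0,0,0.037,0,0,0,0, 0,0,0.042,0,0,0,0, 0,0,0.047,0,0,0,0, 0,0,0.05,0,0,0,0, 0,0,0.05,0,0,0,0]'
python3 g.py 0.490 0.3183 0.0915 3.277
```

```text
clock: 27.02
eef_pos: [0.4898, 0.3181, 0.1198]
tool_rot: [-0.067, 0.998, -0.0, -0.0]
ft_force: [0.4, -0.4, -1.2]
grip_width: 0.015
grasp_force: 59.4
shift [-0.0006  0.0005  0.0566] turn [-0.0001 -0.0002 -0.0001]
pos [0.4898 0.3181 0.1198] F [ 0.36 -0.39 -1.25] T [ 0.025 -0.02   0.028] w 0.015 t 27.0167 q [ 0.58  0.49  0.01  1.09 -0.    0.44]
```

In the hole with no force. Now going home.

```bash
python3 -m pendant '[0,0,0.008,0,0,0,0, 0,0,0.016,0,0,0,0, 0,0,0.024,0,0,0,0, 0,0,0.032,0,0,0,0, 0,0,0.04,0,0,0,0, 0,0,0.046,0,0,0,0, 0,0,0.052,0,0,0,0, 0,0,0.055,0,0,0,0, 0,0,0.055,0,0,0,0, 0,0,0.055,0,0,0,0]'
python3 g.py 0.490 0.3183 0.0915 3.277
python3 -m pendant '[0,0,0.0005,0,0,0,0, 0,0,0.001,0,0,0,0, 0,0,0.0015,0,0,0,0, 0,0,0.0015,0,0,0,0, 0,0,0.0015,0,0,0,0, 0,0,0.0015,0,0,0,0, 0,0,0.0015,0,0,0,0, 0,0,0.0015,0,0,0,0, 0,0,0.0015,0,0,0,0, 0,0,0.0015,0,0,0,0]'
python3 g.py 0.490 0.3183 0.0915 3.277
```

```text
clock: 27.85
eef_pos: [0.4899, 0.3182, 0.0927]
tool_rot: [-0.067, 0.998, -0.0, -0.0]
ft_force: [-0.7, -0.2, -2.3]
grip_width: 0.0149
grasp_force: 59.4
shift [-0.0002  0.0001  0.0023] turn [ 0.     -0.0001 -0.0001]
pos [0.4899 0.3182 0.0927] F [-0.67 -0.23 -2.27] T [ 0.043  0.014 -0.015] w 0.0149 t 27.85 q [ 0.58  0.52 -0.02  1.03  0.    0.44]
clock: 28.68
eef_pos: [0.4901, 0.3183, 0.0921]
tool_rot: [-0.067, 0.998, 0.0, 0.0]
ft_force: [-0.8, -0.1, -1.2]
grip_width: 0.0153
grasp_force: 59.5
shift [0.0001 0.     0.0011] turn [ 0.0001  0.0001 -0.0001]
pos [0.4901 0.3183 0.0921] F [-0.85 -0.07 -1.18] T [0.229 0.104 0.015] w 0.0153 t 28.6833 q [ 0.58  0.52 -0.02  1.02  0.    0.44]
```

```bash
python3 -m pendant '[0,0,0.0005,0,0,0,0, 0,0,0.001,0,0,0,0, 0,0,0.0015,0,0,0,0, 0,0,0.002,0,0,0,0, 0,0,0.002,0,0,0,0, 0,0,0.002,0,0,0,0, 0,0,0.002,0,0,0,0, 0,0,0.002,0,0,0,0, 0,0,0.002,0,0,0,0, 0,0,0.002,0,0,0,0]'
python3 g.py 0.490 0.3183 0.0915 3.277
```

```text
clock: 29.52
eef_pos: [0.49, 0.3183, 0.0915]
tool_rot: [-0.067, 0.998, 0.0, 0.0]
ft_force: [-3.1, -0.6, 4.8]
grip_width: 0.0151
grasp_force: 60.5
shift [ 0.0001  0.     -0.    ] turn [ 0.0001  0.0001 -0.0001]
pos [0.49   0.3183 0.0915] F [-3.08 -0.61  4.76] T [-0.04   0.536 -0.016] w 0.0151 t 29.5167 q [ 0.58  0.52 -0.03  1.02  0.    0.44]
```

Seated at the same height as before. Releasing, then retreating straight up.

```bash
python3 -m pendant '[0,0,0,0,0,0,0.2, 0,0,0,0,0,0,0.3, 0,0,0,0,0,0,0.4, 0,0,0,0,0,0,0.5, 0,0,0,0,0,0,0.55, 0,0,0,0,0,0,0.55, 0,0,0,0,0,0,0.55, 0,0,0,0,0,0,0.55, 0,0,0,0,0,0,0.55, 0,0,0,0,0,0,0.55]'
python3 -m pendant '[0,0,-0.01,0,0,0,0.55, 0,0,-0.03,0,0,0,0.55, 0,0,-0.06,0,0,0,0.55, 0,0,-0.1,0,0,0,0.55, 0,0,-0.15,0,0,0,0.55, 0,0,-0.2,0,0,0,0.55, 0,0,-0.25,0,0,0,0.55, 0,0,-0.28,0,0,0,0.55, 0,0,-0.3,0,0,0,0.55, 0,0,-0.3,0,0,0,0.55]'
python3 -c "
from workcell import bot
import cv2
cv2.imwrite('pics/final.png',cv2.resize(bot.camera('side')['pixels'][120:320,190:450,::-1],(780,600),interpolation=2))"
```

```text
clock: 30.35
eef_pos: [0.49, 0.3182, 0.091]
tool_rot: [-0.067, 0.998, -0.0, -0.0]
ft_force: [-0.0, -0.2, 0.6]
grip_width: 0.0471
grasp_force: 0.0
clock: 31.18
eef_pos: [0.4912, 0.319, 0.2446]
tool_rot: [-0.067, 0.998, 0.001, 0.003]
ft_force: [0.1, 0.1, -0.1]
grip_width: 0.0468
grasp_force: 0.0
```

View pics/final.png

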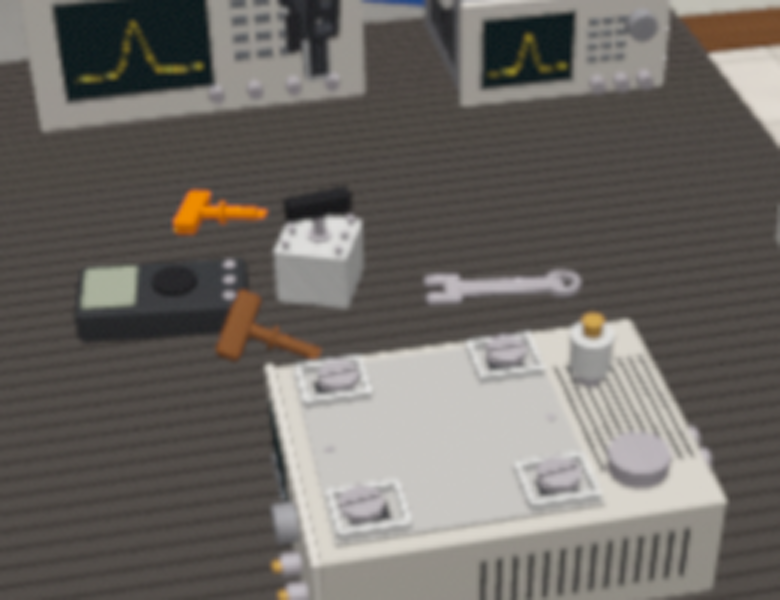

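The key stands home in its block (black bar at (318,203)), all four slots run along x, nothing else was disturbed, and the gripper is clear.

```bash
python3 -c "
from workcell import bot
print(bot.job_done())"
```

```text
the job is handed in; nothing more can be done
None
```

The undone stud is pressed, turned a quarter clockwise and held in its catch; the key is back home in its block and released, nothing else was touched, and the job was handed in at about 31 s.

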